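# Hold the slicing cartridge against its sprung stop

## Task

Take the slicing cartridge (the one with the row of parallel blades, not the crossed grid), lay it blade end first in the open mouth of the vegetable slicer's guide channel and slide it flat under the bridge and gently against the sprung stop pad. Keep pressing it steadily on the pad with about 10 N, so that I can tighten the thumbscrews: finish while still holding it there. Leave the other cartridge where it lies and knock nothing over.

Things in the scene. Friction and masses are not known exactly. Their poses are not given: they have to be found in the camera images.
- slice_cartridge: The cartridge to fit, loose, 0.2-0.42 kg: white plastic frame 110 (x) x 90 (y) x 22 mm high, six thin parallel steel blades along x in its window. Origin: centre of the underside, z up, lying flat at the start. A grip tab stands on it at x = -35, y = 0: 14 mm thick in x, 44 mm wide in y, top 66 mm above the underside. The +x end (x = +55) goes first. The two cartridges may have changed places.
- dice_cartridge: The other cartridge, same frame, size and grip tab, but its window holds a coarse crossed grid (two bars each way). To be left alone.
- slicer_base: Vegetable slicer base, aluminium, fixed; place and yaw vary. Origin: on the work surface, mid-width of its channel; +x = sliding direction, roughly away from the robot; z up. Deck top at z = 10 mm, x = -135 to +155, 136 wide. Two guide rails, tops at z = 34, inner faces at y = +-47 from x = -5 on; toward the robot they flare to y = +-60 at x = -50; deck open before that. Black thumbscrews outside.
- bridge (a point): Midpoint of the underside of the steel bridge across the channel: in the slicer_base frame x = +75, y = 0, z = 38 mm. The bridge is 16 mm long in x and 10 mm thick. The cartridge's frame on the deck (top at z = 32) passes under it; its grip tab does not and stays on the robot's side of it.
- stop_pad: Round black rubber pad, 24 mm diameter, on a sprung rod at the channel's far end. Origin: centre of the front face, at x = +95, y = 0, z = 22 mm in the slicer_base frame unpressed (cartridge origin at x = +40 on touching). It yields along +x, up to 22 mm, pushing back 0.7 N per mm, no preload: 10 N at 14 mm. It pushes the cartridge back if let go. Housing face behind it at x = +125, top z = 48.
- salt_shaker: Bystander: salt shaker, clear with a grey top, 44 mm in diameter, 90 mm high, standing loose. Origin: centre of the underside.
- pepper_jar: Bystander: spice jar with a red cap, 45 mm in diameter, 106 mm high, standing loose. Origin: centre of the underside.
Mind the look-alikes: they are no part of the job. What is shaped like the slice_cartridge but red is not meant.

How it is judged (in metres and radians):
At the end, for the whole second after the job is handed in: The slicing cartridge lies flat on the deck in the channel (within 5 mm in height, 5 mm sideways, 0.06 rad), its front end under and past the bridge, and presses on the stop pad with 6 to 14 N, steadily, with the robot still holding or pushing it (contact force between slice_cartridge and stop_pad between 6 and 14 N and contact force between any of the fingers, the arm and slice_cartridge above 2 N and x of slice_cartridge in the frame of slicer_base above 0.044 m and z of slice_cartridge in the frame of slicer_base between 0.006 and 0.015 m and y of slice_cartridge in the frame of slicer_base between -0.005 and 0.005 m and angle between slice_cartridge's own z axis and vertical below 0.07 rad and angle between the x axis of slice_cartridge and the x axis of slicer_base, either way round below 0.06 rad and linear speed of slice_cartridge below 0.01 m/s); the arm keeps its last pose, push and grip.
It fails at once if the other cartridge is moved by more than 30 mm (distance of dice_cartridge from where it was at the start of the episode above 0.03 m).
It fails at once if the cartridge is rammed against the stop (over 25 N) (contact force between slice_cartridge and stop_pad above 25 N).
It fails at once if the salt shaker or the spice jar is knocked over (angle between any of salt_shaker, pepper_jar's own z axis and vertical above 0.6 rad).
It also fails if it takes over 48 s, if anything falls off the work surface, if the arm or the gripper's body presses on something with over 40 N, if the wrist force passes 120 N, or if a joint passes its speed limit or range.

## Robot

A 7-joint arm with a two-finger parallel gripper is mounted at the origin on a cart in front of the work surface, level with it; the furniture and walls round the work are solid. World frame = base frame: x ahead of the robot, y to its left, z up, the work surface at z = 0. Lengths are in mm, angles in rad, forces in N, time in s.
With the tool pointing down it reaches from about 400 to 900 mm from the base axis. Payload 5.6 kg.
Tool frame: the origin (TCP) lies midway between the tips of the shut fingers; the grasp point (between the pads) lies 19 mm behind it; z points along the fingers, y is the line along which they close (so a half turn about z gives the same grasp; the last joint's range is limited). The gripper opens to 92 mm and grips with 3 to 60 N. Pads are 20 mm wide; open, the fingers measure 128 mm over their backs; the gripper's body (75 mm by 189 mm) begins 69 mm behind the grasp point.
Start: joints at [-1.316, 0.468, -0.012, 1.603, 0.006, 1.071, -0.056], TCP at [190.763, 621.384, 214.592] pointing down, gripper open.
Joint ranges: [-2.53, 2.53], [-0.31, 2.02], [-1.57, 1.55], [0.28, 2.44], [-1.29, 4.43], [0.15, 1.84], [-2.92, 2.92]. Speed limits (rad/s): [2.57, 2.57, 3.14, 3.14, 3.14, 3.14, 3.14].

## Interface

Orientations are given as a 3x3 rotation matrix whose columns are the frame's x, y, z axes.
In Python, from rig import env, imaging, sign_off gives the robot as it stands.
- The arm moves only by the tool creep_tool, called as name(argument=value, ...) on one line, values as JSON. Schema: {"type":"object","properties":{"motion":{"type":"array","items":{"type":"array","prefixItems":[{"type":"number"},{"type":"array","items":{"type":"number"},"minItems":3,"maxItems":3},{"type":"array","items":{"type":"number"},"minItems":3,"maxItems":3}],"minItems":3,"maxItems":3},"minItems":1,"maxItems":5},"only":{"type":"string"},"quiet":{"type":"boolean"},"lines":{"type":"string"}},"required":["motion"],"additionalProperties":false}. motion is a list of rows, 1 to 5 of them, each written [opening, [dx, dy, dz], [rx, ry, rz]]: the finger opening in mm, then dx, dy, dz in mm, then a rotation vector rx, ry, rz in rad; each row is the pose to reach, as a shift and turn from the pose commanded when the call began, along the tool's axes at that moment; what a row does not reach only later rows make up. A row lasts 1/10 s, in which the tool goes at most 50 mm and 0.15 rad, less where a joint would pass 70% of its speed; a pose out of reach is approached as far as the arm can. The fingers move at their own pace and stop on an object; the grip force is fixed at half the most. Time passes only in rows, so rows that do not move let the fingers close. The tool returns the time, the measured TCP pose, the force, the opening and the grip force at its end. only (a regular expression) keeps the lines of the reply that match it, lines (a string "A,B") keeps lines A to B, and quiet returns only ok. Input that does not fit is refused with a message, and nothing moves.
- env.get_state(): the state, without advancing time (a new reading comes with each control period).
- imaging.read_camera(name): name is "side" or "top" or "wrist"; returns (picture, depth): 384x512x3 uint8, blue, green, red; 384x512 float32, mm along the optical axis (not along the pixel's ray), 0 where there is no reading.
- imaging.get_calibration(name): a dict with "fovy" (degrees; the focal length in pixels is half the picture's height over the tangent of half this angle, whatever the lens; pixels are square), "cx", "cy" (the principal point, pixels), "cam_to_world" (4x4, takes a point from camera to world coordinates); the wrist camera has in their place "mount" (4x4, takes a point from camera to tool coordinates, whose origin is the TCP and whose axes are the flange's). Camera axes: x right, y down, z forward; pixel columns grow to the right and rows downward; lengths in mm; the calibration is good to about 2 mm. The wrist camera is an equidistant fisheye: a pixel r from the principal point sees the ray r / f radians off the axis. A picture is of the moment at which its call begins: read the wrist's pose just before it. get_calibration takes no time and is no camera call.
- sign_off(): hands the job in; it is judged then, once.
The state is a dict: "time": time; "joint_positions": joint angles; "joint_velocities": joint speeds; "tau": joint torques, N m; "eef_pos": TCP position; "ee_rot": TCP orientation; "wrist_force": force on the tool from outside, world axes, zero at the start; "wrist_torque": the same for the moment, N m; "width": finger opening in mm; "gripper_force": force on a finger pad.
Only numpy, scipy, OpenCV 4.12 (cv2) and the standard library are available. Lean on these libraries where they do the work, as an engineer would, in place of code of your own. Each camera call takes 0.05 s, during which the arm holds its last target. There are 200 camera calls.

## Working session

There is one attempt and no reset: what is moved stays moved. The work goes in short steps, Python scripts to look and compute and a tool call to move; the robot and the scene stay as the last step left them, time stands still between calls to the robot, and variables do not carry over. Pictures are saved under pics/ and viewed, at most 10 in all, crops included, and the job is handed in when it is done.

```bash
ls; mkdir -p pics
```

Run:
```python
from rig import env, imaging
import cv2,numpy as np
s=env.get_state();print(s['time'],s['eef_pos'],s['ee_rot'],s['width'])
for n in("top","side"):
    p,d=imaging.read_camera(n);cv2.imwrite(f"pics/{n}0.png",p);np.savez(f"{n}0.npz",p=p,d=d)
    print(imaging.get_calibration(n))
print(imaging.get_calibration("wrist"))
```

```text
pics
0.0 [190.63318348 620.80762282 213.65108075] [[-9.55957910e-01  2.93503513e-01 -4.01554357e-04]
 [ 2.93503760e-01  9.55956334e-01 -1.74076111e-03]
 [-1.27051070e-04 -1.78195207e-03 -9.99998404e-01]] 91.77346383023321
{'fovy': 47.1773081913202, 'cx': 259.40042085476335, 'cy': 189.8074666480699, 'cam_to_world': array([[ 2.52990056e-03, -9.92869000e-01,  1.19183671e-01,
         4.23214093e+02],
       [-9.99986022e-01, -1.95850133e-03,  4.91115881e-03,
         8.81366066e+01],
       [-4.64271596e-03, -1.19194430e-01, -9.92860077e-01,
         1.49367366e+03],
       [ 0.00000000e+00,  0.00000000e+00,  0.00000000e+00,
         1.00000000e+00]])}
{'fovy': 44.75270326735174, 'cx': 253.21551193749974, 'cy': 183.17306365032584, 'cam_to_world': array([[-9.37235816e-01, -1.40575448e-01,  3.19104322e-01,
         4.47937804e+01],
       [-3.47877586e-01,  4.39625219e-01, -8.28076598e-01,
         1.47925437e+03],
       [-2.38790689e-02, -8.87112288e-01, -4.60935548e-01,
         8.11937132e+02],
       [ 0.00000000e+00,  0.00000000e+00,  0.00000000e+00,
         1.00000000e+00]])}
{'fovy': 65.70646984690485, 'cx': 257.83143861295355, 'cy': 189.70028797823633, 'mount': array([[-1.12468236e-03, -9.68299539e-01, -2.49789389e-01,
         6.98692751e+01],
       [ 9.99999046e-01, -1.28937515e-03,  4.95697907e-04,
         5.69719562e-01],
       [-8.02056285e-04, -2.49788593e-01,  9.68300065e-01,
        -1.69660852e+02],
       [ 0.00000000e+00,  0.00000000e+00,  0.00000000e+00,
         1.00000000e+00]])}
```

View pics/top0.png

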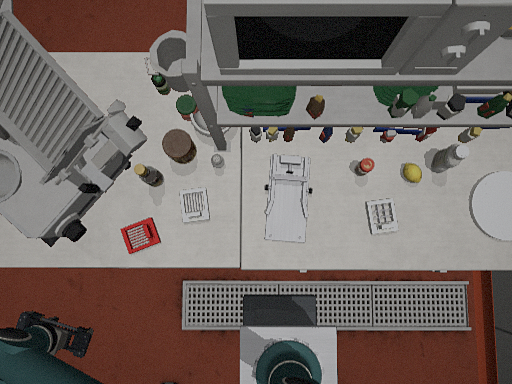

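View pics/side0.png

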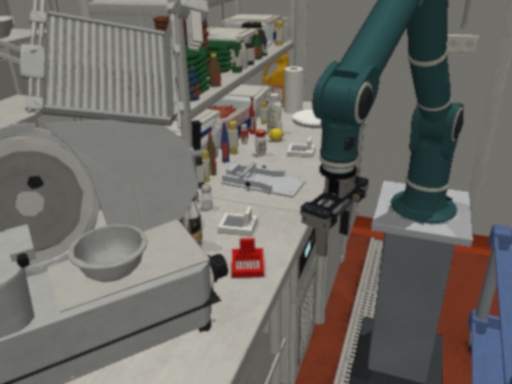

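Candidates in the top view: white cartridge with parallel blades at (194,205), the red look-alike at (140,235) and the white crossed-grid cartridge at (382,216). By the description I choose (194,205). The slicer is at (288,200) with its mouth at the bottom, the salt shaker at (217,160) and the red-capped jar at (366,166). The side view has the cartridge at (237,222) and the slicer at (265,178). I'll check the choice in a close crop.

Create h.py:
```python
import numpy as np,cv2
from rig import env,imaging
def ray(n,uv):
    c=imaging.get_calibration(n);f=192/np.tan(np.radians(c['fovy'])/2);T=c['cam_to_world']
    d=np.array([(uv[0]-c['cx'])/f,(uv[1]-c['cy'])/f,1.]);return T[:3,3],T[:3,:3]@d
def onz(n,uv,z):
    o,d=ray(n,uv);return o+d*(z-o[2])/d[2]
def cloud(n,d):
    c=imaging.get_calibration(n);f=192/np.tan(np.radians(c['fovy'])/2);T=c['cam_to_world']
    v,u=np.mgrid[:384,:512];P=np.stack([(u-c['cx'])/f*d,(v-c['cy'])/f*d,d],-1)
    return P@T[:3,:3].T+T[:3,3]
```

Run:
```python
from h import *
z=np.load('top0.npz');p,d=z['p'],z['d']
W=cloud("top",d)
a=cv2.resize(p[180:228,172:220],(390,390),interpolation=cv2.INTER_CUBIC)
b=cv2.resize(p[145:250,255:325],(400,600),interpolation=cv2.INTER_CUBIC)
im=np.zeros((600,800,3),np.uint8);im[:390,:390]=a;im[:,400:]=b;cv2.imwrite('pics/crop.png',im)
Z=W[...,2]
print(Z[185:228:3,176:216:2].round().astype(int))
print(Z[150:250:5,262:316:3].round().astype(int))
```

```text
[[   3   -2   -2    1   -1   -1    1    2    6    1 1494    6   -2    1
     1   -3   -4    1    1    3]
 [   1    4   -8   -4    3   -4   -6   -3    1   29   19   26   21   14
    26    5    3   -3   -3    3]
 [  -3    3   27   17   20   20   22   14   26   19   17   22   22   19
    19   10    6    5    4   -4]
 [   1    2   20   22    2   20   -1   -2   15   17   -1    1   15    9
    19   21   -3    0   -2    1]
 [   2   -3   24   21    3   19    1    2   20   -5   -2   10   27    0
    20   23    6    5   -2   -1]
 [  -3    2   19   18   11    1   -2    6   22    0    0   19    2    1
    23   17    2    1    2   -2]
 [   3   -2   -1   22   17    0    1   20   -2    3    4   21    5    1
    23   28   -2    0   -4    2]
 [   1    6   -1   25   22   -2    2   18   -1    2   19   -1   -1    4
     0   18    8   -3   -1    7]
 [   1    2    3   25   20   -3   15   13    7   -1   21    2    5   17
  1494   21   23    4   -2   -4]
 [  -1   -3   -2   23   24   23   19   67   60   66   65   65   58   29
    25   20   24    1   -5    1]
 [  -4    1   -3   19   24   21   70   60   65   6
[... 1676 characters left out ...]
3   11   12
    38   -1   -5    2]
 [  -3    5   12    8    8   11    5    7    5    8   11   10   16    8
    20   33    4   -2]
 [   6   -4    8   11    7   12    2   15   10   10   10    9    5   13
     5    0   -1    1]
 [  -3   -3    7   11   10   10    3   15   11   10   10    7    3    9
    11   -3   -3    0]
 [   2    9    9   12    6   14   12    9   12   10   17    8   12    7
     7   -2    1   -1]
 [  -4    7   11   13   14    3   12   10 1494    5   12    6    7    8
    10   -5    1   -1]
 [   3    0    1   -4    3    3   14   10    9    8   12   14   12   11
     5   -1    4   -2]
 [   2    2    0   -3    1   -5   -2    0   -4    4    2    3   -5    0
     6   -4    0   -1]]
```

View pics/crop.png

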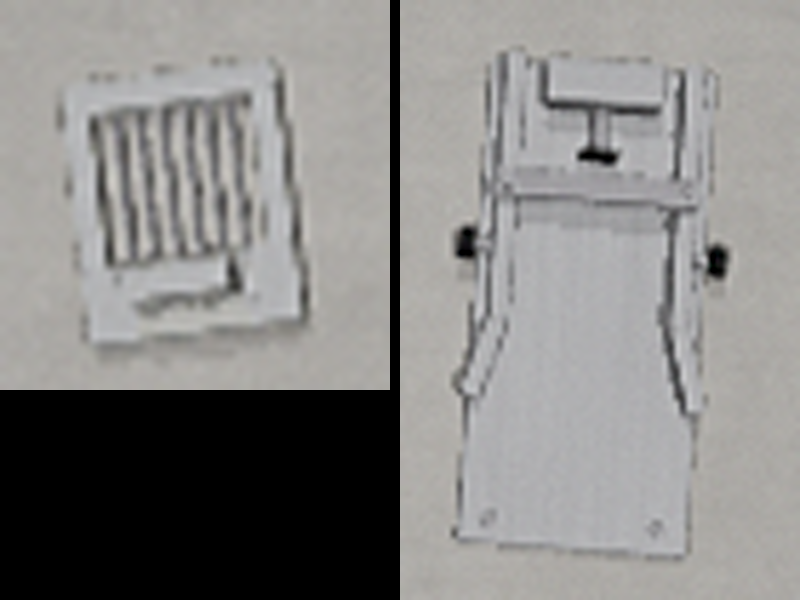

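The crop confirms it: (194,205) has parallel blades, and its tab (190,217) is on the robot's side, so the blade end already faces away. In the slicer, the front deck corners are at about (265,239) and (305,242), and the pad is at (290,172). Next I measure the poses.

Run:
```python
from h import *
z=np.load('top0.npz');p,d=z['p'],z['d']
W=cloud("top",d);Z=cv2.medianBlur(W[...,2].astype(np.float32),3)
def big(m):
    n,l,s,c=cv2.connectedComponentsWithStats(m.astype(np.uint8));return l==1+np.argmax(s[1:,4])
def roi(m,v0,v1,u0,u1):
    o=np.zeros_like(m);o[v0:v1,u0:u1]=m[v0:v1,u0:u1];return o
# cartridge via image mask with z plane casting
m=big(roi((Z>8)&(Z<100),175,232,168,225))
def rect(m,z):
    c,_=cv2.findContours(m.astype(np.uint8),cv2.RETR_EXTERNAL,cv2.CHAIN_APPROX_NONE)
    c=max(c,key=len)[:,0]
    P=np.array([onz("top",q,z)[:2] for q in c],np.float32);r=cv2.minAreaRect(P);return r,cv2.boxPoints(r)
print('cart',rect(m,22))
t=roi((Z>45)&(Z<90),175,232,168,225);print('tab',W[t].mean(0),rect(t,66))
k=big(roi((Z>5)&(Z<80),140,252,250,330));k=cv2.morphologyEx(k.astype(np.uint8),cv2.MORPH_OPEN,np.ones((9,9)))
print('slicer',rect(k,14))
pts=W[(k>0)];print('n',len(pts))
for uv,z in(((265.2,239.2),10),((305.4,241.6),10)):print(onz("top",uv,z))
# black pad/screws
g=p.max(2)<60
n,l,s,c=cv2.connectedComponentsWithStats(roi(g,150,215,258,320).astype(np.uint8))
for i in range(1,n):print(s[i],c[i],onz("top",c[i],25))
# side rails edges: deck front left/right edges by row
for v in range(200,240,4):
    r=np.where(k[v])[0];print(v,onz("top",(r[0]-.5,v),10)[:2].round(1),onz("top",(r[-1]+.5,v),10)[:2].round(1))
```

```text
cart (((550.2662963867188, 314.6122131347656), (110.48650360107422, 91.11409759521484), 7.7775444984436035), array([[489.36612, 352.27426],
       [501.69632, 261.99832],
       [611.1665 , 276.95016],
       [598.8363 , 367.2261 ]], dtype=float32))
tab [514.39370233 304.97957035  88.09265327] (((515.6746826171875, 309.13751220703125), (14.760226249694824, 43.08012008666992), 8.281625747680664), array([[505.26892, 329.38992],
       [511.47412, 286.75906],
       [526.08044, 288.8851 ],
       [519.87524, 331.51596]], dtype=float32))
slicer (((575.7559204101562, 0.6528472900390625), (137.27978515625, 292.3951721191406), 86.31411743164062), array([[425.44812 , -58.44654 ],
       [717.2385  , -77.24358 ],
       [726.0637  ,  59.752235],
       [434.27332 ,  78.54928 ]], dtype=float32))
n 3380
[434.54868173  75.60701184  10.        ]
[426.89578994 -59.04287718  10.        ]
[281 163   4   1   4] [282.5 163. ] [691.14733708  17.3684848   25.        ]
[293 164   5   1   5] [295. 164.] [687.78237639 -24.94253724  25.        ]
[286 171   7   3  11] [288.90909091 171.81818182] [660.94571402  -4.17417998  25.        ]
[265 185   3   5  13] [266.15384615 187.23076923] [608.29570963  72.68949369  25.        ]
[309 188   3   5  13] [310.         190.30769231] [598.15657847 -74.71330446  25.        ]
200 [566.6  67.9] [566.9 -67.5]
204 [553.   71.3] [553.3 -67.4]
208 [539.4  71.3] [539.7 -63.9]
212 [525.9  71.3] [526.2 -63.7]
216 [512.4  71.3] [512.7 -63.6]
220 [498.9  71.3] [499.2 -60.1]
224 [485.4  71.3] [485.7 -60. ]
228 [472.   74.6] [472.3 -59.8]
232 [458.6  78. ] [458.9 -56.3]
236 [445.2  78. ] [445.5 -56.2]
```

Add to h.py:
```python
def delta(x,y,z,yawdeg):
    "shift and turn in tool axes to TCP xyz with tool y at world yaw, pointing down"
    s=env.get_state();R=np.array(s['ee_rot']);a=np.radians(yawdeg)
    Y=np.array([np.cos(a),np.sin(a),0]);Zt=np.array([0,0,-1.]);T=np.stack([np.cross(Y,Zt),Y,Zt],1)
    w=cv2.Rodrigues(R.T@T)[0].ravel()
    print('t',s['time'],'pos',np.round(s['eef_pos'],1),'d',(R.T@(np.array([x,y,z])-s['eef_pos'])).round(1),'rot',w.round(4),'w',round(s['width'],1),'F',np.round(s['wrist_force'],1),'g',s['gripper_force'])
```

```text
(no output)
```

creep_tool(motion=[[92, [-45, -22, 0], [0, 0, 0.12]], [92, [-90, -45, 0], [0, 0, 0.25]], [92, [-135, -67, 0], [0, 0, 0.38]], [92, [-180, -90, 0], [0, 0, 0.5]], [92, [-225, -112, 0], [0, 0, 0.63]]])

```text
time: 0.6
eef_pos: [373.0, 447.4, 214.4]
ee_rot: [[-0.596, 0.803, -0.0], [0.803, 0.596, -0.0], [-0.0, -0.0, -1.0]]
wrist_force: [-0.0, 0.3, 0.8]
width: 91.9
gripper_force: 0.0
```

```bash
python3 -c "
from h import *
delta(515.5,309.5,120,7.8)"
```

```text
t 0.6 pos [373.  447.4 214.4] d [-195.7   32.4   94.4] rot [-4.000e-04  2.000e-04  5.018e-01] w 91.9 F [-0.   0.3  0.8] g 0.0
```

creep_tool(motion=[[92, [-45, 8, 0], [0, 0, 0.12]], [92, [-90, 16, 20], [0, 0, 0.25]], [92, [-130, 22, 50], [0, 0, 0.38]], [92, [-165, 28, 75], [0, 0, 0.5]], [92, [-195, 32, 94], [0, 0, 0.5]]])

```text
time: 1.1
eef_pos: [515.2, 310.0, 118.7]
ee_rot: [[-0.138, 0.99, -0.001], [0.99, 0.138, -0.002], [-0.002, -0.001, -1.0]]
wrist_force: [-0.0, 0.7, 0.3]
width: 91.8
gripper_force: 0.0
```

creep_tool(motion=[[92, [0, 0, 0], [0, 0, 0]]], quiet=true)

```text
ok
```

Run:
```python
from h import *
p,d=imaging.read_camera("wrist");cv2.imwrite('pics/w1.png',p)
delta(515.5,309.5,30,7.8)
```

```text
t 1.25 pos [515.  309.4 118.8] d [ 0.3  0.7 88.8] rot [-0.0025  0.0027  0.0025] w 91.9 F [ 0.3  1.5 -0.2] g 0.0
```

View pics/w1.png

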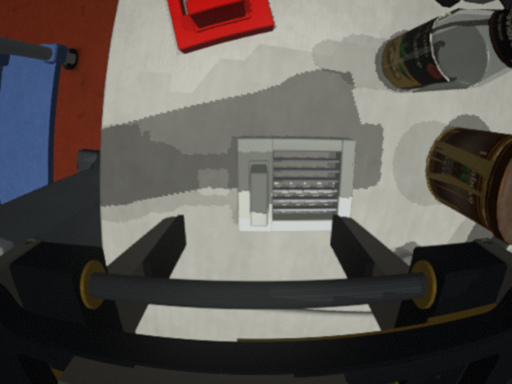

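The wrist view shows the blade cartridge square to the gripper, with its tab (260,193) midway between the fingertips (180,240) and (345,240). I descend and grip.

creep_tool(motion=[[92, [0, 0, 30], [0, 0, 0]], [92, [0, 0, 60], [0, 0, 0]], [92, [0, 1, 80], [0, 0, 0]], [92, [0, 1, 88], [0, 0, 0]], [60, [0, 1, 88], [0, 0, 0]]])

```text
time: 1.75
eef_pos: [514.5, 313.3, 32.1]
ee_rot: [[-0.144, 0.99, -0.001], [0.99, 0.144, -0.0], [-0.0, -0.001, -1.0]]
wrist_force: [0.5, 1.1, -0.8]
width: 86.1
gripper_force: 0.0
```

creep_tool(motion=[[30, [0, 0, 0], [0, 0, 0]], [8, [0, 0, 0], [0, 0, 0]], [5, [0, 0, 0], [0, 0, 0]], [5, [0, 0, 0], [0, 0, 0]], [5, [0, 0, 0], [0, 0, 0]]])

```text
time: 2.25
eef_pos: [515.7, 312.6, 33.0]
ee_rot: [[-0.142, 0.99, 0.001], [0.99, 0.142, 0.0], [0.0, 0.001, -1.0]]
wrist_force: [-0.2, -0.5, 0.4]
width: 45.9
gripper_force: 0.0
```

creep_tool(motion=[[5, [0, 0, 0], [0, 0, 0]], [5, [0, 0, 0], [0, 0, 0]], [5, [0, 0, 0], [0, 0, 0]], [5, [0, 0, 0], [0, 0, 0]], [5, [0, 0, 0], [0, 0, 0]]])

```text
time: 2.75
eef_pos: [515.6, 312.4, 32.6]
ee_rot: [[-0.142, 0.99, 0.0], [0.99, 0.142, -0.0], [-0.0, 0.0, -1.0]]
wrist_force: [0.9, 0.2, -0.8]
width: 13.7
gripper_force: 30.0
```

creep_tool(motion=[[5, [0, 0, -15], [0, 0, 0]], [5, [0, 0, -40], [0, 0, 0]], [5, [0, 0, -70], [0, 0, 0]], [5, [0, 0, -70], [0, 0, 0]]])

```text
time: 3.15
eef_pos: [518.1, 313.8, 107.2]
ee_rot: [[-0.142, 0.99, 0.006], [0.99, 0.142, 0.005], [0.004, 0.007, -1.0]]
wrist_force: [0.6, 0.3, -1.9]
width: 13.7
gripper_force: 30.0
```

```bash
python3 -c "
from h import *
delta(451,11,100,-3.7)"
```

```text
t 3.15 pos [518.1 313.8 107.2] d [-290.3 -109.5    5.4] rot [ 0.0064 -0.0043  0.2072] w 13.7 F [ 0.6  0.3 -1.9] g 29.996488988399506
```

creep_tool(motion=[[5, [-20, -8, 0], [0, 0, 0.02]], [5, [-50, -19, 0], [0, 0, 0.05]], [5, [-85, -32, 0], [0, 0, 0.08]], [5, [-120, -45, 0], [0, 0, 0.11]], [5, [-155, -58, 0], [0, 0, 0.13]]], lines="1,2")

```text
time: 3.65
eef_pos: [479.1, 149.3, 102.2]
```

```bash
python3 -c "
from h import *
delta(451,11,100,-3.7)"
```

```text
t 3.65 pos [479.1 149.3 102.2] d [-137.9  -29.8    2.3] rot [-0.0009  0.0004  0.0768] w 13.7 F [ 1.2 -0.9 -2.8] g 29.99694585800171
```

creep_tool(motion=[[5, [-35, -8, 0], [0, 0, 0.02]], [5, [-70, -15, 0], [0, 0, 0.04]], [5, [-105, -23, 0], [0, 0, 0.06]], [5, [-125, -28, 0], [0, 0, 0.077]], [5, [-138, -30, 0], [0, 0, 0.077]]], lines="1,2")

```text
time: 4.15
eef_pos: [450.8, 10.6, 102.4]
```

creep_tool(motion=[[5, [0, 0, 0], [0, 0, 0]], [5, [0, 0, 0], [0, 0, 0]], [5, [0, 0, 0], [0, 0, 0]]], lines="1,2")

```text
time: 4.45
eef_pos: [452.3, 13.8, 102.5]
```

Run:
```python
from h import *
delta(451,11,100,-3.7)
p,d=imaging.read_camera("wrist");cv2.imwrite('pics/w2.png',p);np.savez('w2.npz',p=p,d=d)
p,d=imaging.read_camera("top");np.savez('top2.npz',p=p,d=d)
```

```text
t 4.45 pos [452.3  13.8 102.5] d [-2.9 -1.1  2.5] rot [ 0.0001 -0.0004  0.0029] w 13.6 F [ 0.9  1.2 -2.5] g 29.996526539325714
```

View pics/w2.png

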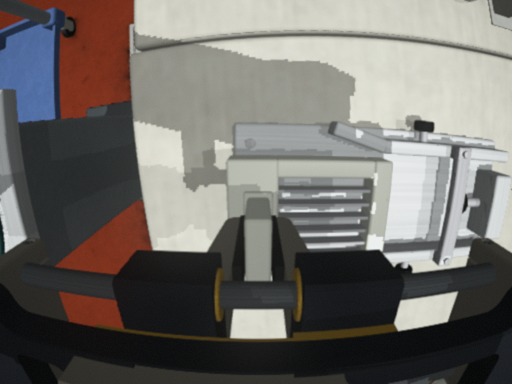

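Run:
```python
from h import *
p=np.load('w2.npz')['p'];cv2.imwrite('pics/w2c.png',cv2.resize(p[110:285,220:512],(800,480),interpolation=cv2.INTER_CUBIC))
```

```text
(no output)
```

View pics/w2c.png

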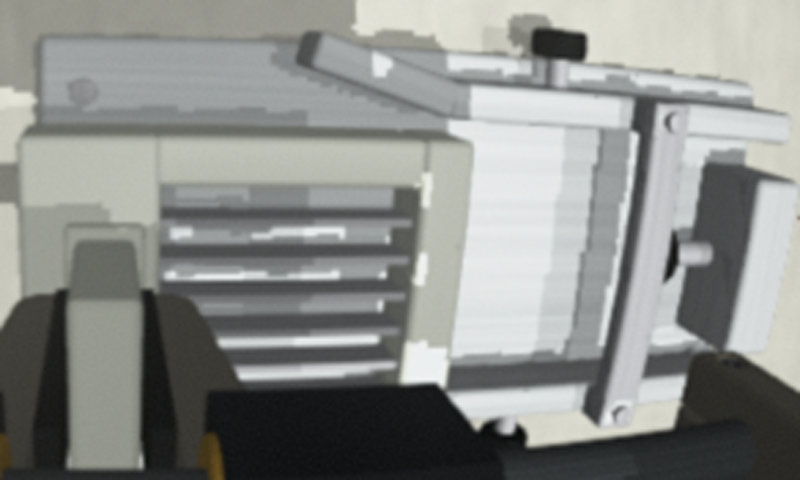

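Add to h.py:
```python
def wray(uv,zw,s):
    c=imaging.get_calibration("wrist");f=192/np.tan(np.radians(c['fovy'])/2);M=c['mount']
    q=np.array([uv[0]-c['cx'],uv[1]-c['cy']]);r=np.hypot(*q);a=r/f
    d=M[:3,:3]@np.r_[np.sin(a)*q/r,np.cos(a)];R=np.array(s['ee_rot']);o=R@M[:3,3]+s['eef_pos'];d=R@d
    return o+d*(zw-o[2])/d[2]
U=np.array([np.cos(np.radians(-3.7)),np.sin(np.radians(-3.7))]);N=np.array([-U[1],U[0]]);O=np.array([565.8,1.3])
def sl(P):return np.array([(P[:2]-O)@U,(P[:2]-O)@N]).round(1)
```

Run:
```python
from h import *
s=env.get_state();z0=s['eef_pos'][2]-32.6;print('z0',z0,'tcp in slicer',sl(s['eef_pos']))
for nm,c,z in (('railL',(480,122),34),('railL',(630,125),34),('railR',(455,388),34),('railR',(590,382),34),('brL',(650,105),48),('brR',(615,425),48),
 ('cLrear',(22,135),z0+22),('cLfront',(470,138),z0+22),('cLmid',(160,135),z0+22),('tabL',(68,298),z0+66),('tabL',(140,298),z0+66),('frontR',(447,395),z0+22)):
    P=wray((220+c[0]/2.74-.3,110+c[1]/2.743-.3),z,s);print(nm,P.round(1),sl(P))
```

```text
z0 69.89665219319352 tcp in slicer [-114.1    4.9]
railL [573.6  47.1  34. ] [ 4.9 46.2]
railL [634.6  44.7  34. ] [65.9 47.8]
railR [570.6 -45.1  34. ] [  7.8 -46. ]
railR [628.9 -50.7  34. ] [ 66.4 -47.8]
brL [632.5  53.5  48. ] [63.2 56.4]
brR [634.4 -62.6  48. ] [ 72.6 -59.4]
cLrear [436.6  58.3  91.9] [-132.6   48.5]
cLfront [542.5  52.2  91.9] [-26.5  49.3]
cLmid [467.5  56.3  91.9] [-101.7   48.5]
tabL [447.2  34.9 135.9] [-120.6   25.9]
tabL [459.9  34.1 135.9] [-107.8   25.9]
frontR [540.7 -15.5  91.9] [-23.9 -18.4]
```

creep_tool(motion=[[5, [-4, 0, 15], [0, 0, 0]], [5, [-4, 0, 35], [0, 0, 0]], [5, [-4, 0, 48], [0, 0, 0]], [5, [-4, 0, 55], [0, 0, 0]], [5, [-4, 0, 57], [0, 0, 0]]])

```text
time: 5.05
eef_pos: [451.4, 8.6, 44.9]
ee_rot: [[0.064, 0.998, -0.001], [0.998, -0.064, -0.0], [-0.0, -0.001, -1.0]]
wrist_force: [-0.6, -0.5, -2.2]
width: 13.6
gripper_force: 30.0
```

creep_tool(motion=[[5, [0, 0, 1], [0, 0, 0]], [5, [0, 0, 2], [0, 0, 0]], [5, [0, 0, 3], [0, 0, 0]], [5, [0, 0, 3], [0, 0, 0]]])

```text
time: 5.45
eef_pos: [451.9, 8.5, 42.9]
ee_rot: [[0.064, 0.998, 0.001], [0.998, -0.064, 0.0], [0.0, 0.001, -1.0]]
wrist_force: [0.2, 0.4, -2.4]
width: 13.8
gripper_force: 30.0
```

```bash
python3 -c "
from h import *
s=env.get_state();print(sl(s['eef_pos']),s['eef_pos'][2]);delta(451,11,42,-3.7)"
```

```text
[-114.1   -0.2] 42.853536495685894
t 5.45 pos [451.9   8.5  42.9] d [ 2.4 -1.1  0.9] rot [ 0.0006 -0.0003  0.0005] w 13.8 F [ 0.2  0.4 -2.4] g 29.99639332294464
```

creep_tool(motion=[[5, [1, 0, 1], [0, 0, 0]], [5, [1, 8, 1], [0, 0, 0]], [5, [1, 18, 1], [0, 0, 0]], [5, [1, 28, 1], [0, 0, 0]], [5, [1, 35, 1], [0, 0, 0]]])

```text
time: 5.95
eef_pos: [486.6, 7.3, 42.2]
ee_rot: [[0.064, 0.998, 0.0], [0.998, -0.064, 0.001], [0.001, 0.0, -1.0]]
wrist_force: [0.7, 0.3, -1.6]
width: 13.5
gripper_force: 30.0
```

```bash
python3 -c "
from h import *
s=env.get_state();print(sl(s['eef_pos']),s['eef_pos'][2], s['wrist_torque'])"
```

```text
[-79.4   0.9] 42.24731402922928 [-0.04903945  0.0777796   0.00757789]
```

creep_tool(motion=[[5, [0, 10, 0], [0, 0, 0]], [5, [0, 22, 0], [0, 0, 0]], [5, [0, 35, 0], [0, 0, 0]], [5, [0, 48, 0], [0, 0, 0]], [5, [0, 58, 0], [0, 0, 0]]])

```text
time: 6.45
eef_pos: [543.8, 3.8, 42.1]
ee_rot: [[0.064, 0.998, -0.003], [0.998, -0.064, 0.001], [0.001, -0.003, -1.0]]
wrist_force: [-10.2, 0.3, 15.1]
width: 13.7
gripper_force: 30.0
```

```bash
python3 -c "
from h import *
s=env.get_state();print(sl(s['eef_pos']),s['eef_pos'][2], s['wrist_torque'])"
```

```text
[-22.1   1. ] 42.135540624207614 [ 0.10715093  2.10660321 -0.04493855]
```

creep_tool(motion=[[5, [0, 5, 0], [0, 0, 0]], [5, [0, 10, 0], [0, 0, 0]], [5, [0, 15, 0], [0, 0, 0]], [5, [0, 15, 0], [0, 0, 0]], [5, [0, 15, 0], [0, 0, 0]]])

```text
time: 6.95
eef_pos: [560.0, 2.6, 42.2]
ee_rot: [[0.064, 0.998, 0.0], [0.998, -0.064, 0.0], [0.0, 0.0, -1.0]]
wrist_force: [-1.7, -0.1, 5.8]
width: 13.7
gripper_force: 30.0
```

Run:
```python
from h import *
s=env.get_state();print(sl(s['eef_pos']),s['eef_pos'][2], s['wrist_torque'])
p,d=imaging.read_camera("wrist");cv2.imwrite('pics/w3.png',cv2.resize(p[100:300,200:470],(800,592),interpolation=cv2.INTER_CUBIC))
```

```text
[-5.9  1. ] 42.177615654694605 [0.01407167 0.81684837 0.02693367]
```

View pics/w3.png

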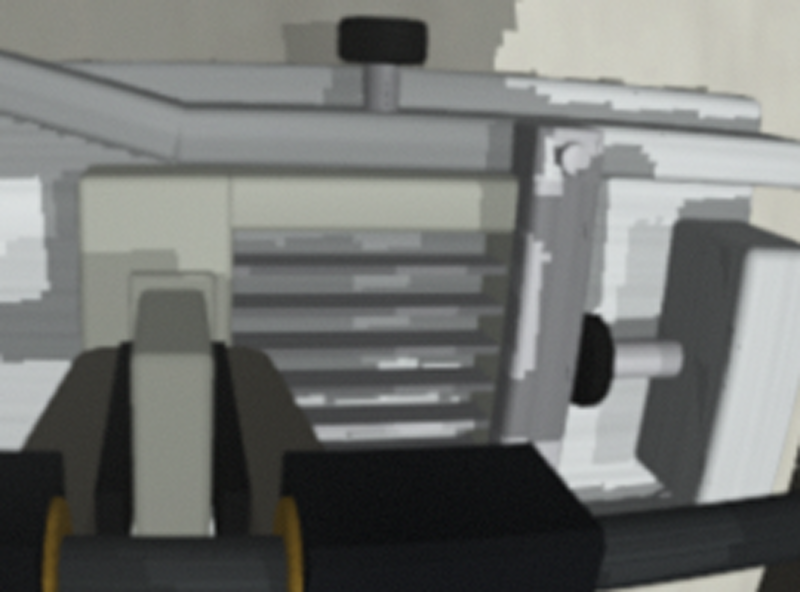

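The wrist view shows the cartridge flat in the channel. Its front edge (515,180) is going under the bridge and the pad (595,360) is still clear. I ease the downward press and creep onto the pad.

creep_tool(motion=[[5, [0, 3, -0.5], [0, 0, 0]], [5, [0, 6, -0.5], [0, 0, 0]], [5, [0, 8, -0.5], [0, 0, 0]], [5, [0, 8, -0.5], [0, 0, 0]], [5, [0, 8, -0.5], [0, 0, 0]]])

```text
time: 7.5
eef_pos: [567.8, 2.1, 42.2]
ee_rot: [[0.064, 0.998, 0.0], [0.998, -0.064, 0.0], [0.0, 0.0, -1.0]]
wrist_force: [-1.1, 0.8, 3.1]
width: 13.9
gripper_force: 30.0
```

creep_tool(motion=[[5, [0, 2, 0], [0, 0, 0]], [5, [0, 4, 0], [0, 0, 0]], [5, [0, 6, 0], [0, 0, 0]], [5, [0, 8, 0], [0, 0, 0]], [5, [0, 8, 0], [0, 0, 0]]])

```text
time: 8.0
eef_pos: [573.3, 1.7, 42.1]
ee_rot: [[0.064, 0.998, -0.005], [0.998, -0.064, 0.001], [0.001, -0.005, -1.0]]
wrist_force: [-10.1, -0.0, 10.4]
width: 14.2
gripper_force: 30.0
```

```bash
python3 -c "
from h import *
s=env.get_state();print(sl(s['eef_pos']),s['eef_pos'][2], s['wrist_torque'])"
```

```text
[7.5 0.9] 42.14574667291052 [ 0.18046351  1.88867616 -0.02955488]
```

creep_tool(motion=[[5, [0, 0, 0], [0, 0, 0]], [5, [0, 0, 0], [0, 0, 0]], [5, [0, 0, 0], [0, 0, 0]], [5, [0, 0, 0], [0, 0, 0]], [5, [0, 0, 0], [0, 0, 0]]])

```text
time: 8.5
eef_pos: [573.3, 1.7, 42.2]
ee_rot: [[0.064, 0.998, -0.004], [0.998, -0.064, 0.001], [0.001, -0.004, -1.0]]
wrist_force: [-9.7, 0.6, 10.6]
width: 13.8
gripper_force: 30.0
```

```bash
python3 -c "
from h import *
s=env.get_state();print(sl(s['eef_pos']),s['eef_pos'][2], s['wrist_torque'])"
```

```text
[7.5 0.9] 42.15246327737117 [ 0.13668522  1.8591948  -0.00359135]
```

creep_tool(motion=[[5, [0, 0, -0.5], [0, 0, 0]], [5, [0, 0, -1], [0, 0, 0]], [5, [0, 0, -1], [0, 0, 0]], [5, [0, 0, -1], [0, 0, 0]], [5, [0, 0, -1], [0, 0, 0]]])

```text
time: 9.0
eef_pos: [574.7, 1.6, 42.4]
ee_rot: [[0.064, 0.998, -0.002], [0.998, -0.064, -0.0], [-0.0, -0.002, -1.0]]
wrist_force: [-4.0, 1.4, -4.0]
width: 13.6
gripper_force: 30.0
```

```bash
python3 -c "
from h import *
s=env.get_state();print(sl(s['eef_pos']),s['eef_pos'][2], s['wrist_torque'])"
```

```text
[8.8 0.8] 42.39602622650822 [0.20741142 1.2451983  0.01358492]
```

creep_tool(motion=[[5, [0, 1.5, 0.2], [0, 0, 0]], [5, [0, 3, 0.2], [0, 0, 0]], [5, [0, 4.5, 0.2], [0, 0, 0]], [5, [0, 6, 0.2], [0, 0, 0]], [5, [0, 6, 0.2], [0, 0, 0]]])

```text
time: 9.5
eef_pos: [579.9, 1.2, 42.5]
ee_rot: [[0.064, 0.998, -0.004], [0.998, -0.064, 0.0], [0.0, -0.004, -1.0]]
wrist_force: [-9.1, 0.7, 0.5]
width: 14.0
gripper_force: 30.0
```

creep_tool(motion=[[5, [0, 0, 0], [0, 0, 0]], [5, [0, 0, 0], [0, 0, 0]], [5, [0, 0, 0], [0, 0, 0]]])

```text
time: 9.8
eef_pos: [579.8, 1.3, 42.4]
ee_rot: [[0.064, 0.998, -0.004], [0.998, -0.064, 0.0], [0.0, -0.004, -1.0]]
wrist_force: [-7.4, 1.0, 0.3]
width: 13.4
gripper_force: 30.0
```

```bash
python3 -c "
from h import *
s=env.get_state();print(sl(s['eef_pos']),s['eef_pos'][2], s['wrist_torque'])"
```

```text
[14.   0.9] 42.40704641723034 [ 0.2101862   1.95022826 -0.01023225]
```

creep_tool(motion=[[5, [0, 1.5, -0.2], [0, 0, 0]], [5, [0, 3, -0.3], [0, 0, 0]], [5, [0, 4.5, -0.3], [0, 0, 0]], [5, [0, 5.5, -0.3], [0, 0, 0]], [5, [0, 5.5, -0.3], [0, 0, 0]]])

```text
time: 10.3
eef_pos: [583.6, 1.0, 42.6]
ee_rot: [[0.064, 0.998, -0.007], [0.998, -0.064, 0.001], [0.001, -0.007, -1.0]]
wrist_force: [-13.1, 1.7, 4.8]
width: 13.9
gripper_force: 30.0
```

creep_tool(motion=[[5, [0, 0, 0], [0, 0, 0]], [5, [0, 0, 0], [0, 0, 0]], [5, [0, 0, 0], [0, 0, 0]], [5, [0, 0, 0], [0, 0, 0]]])

```text
time: 10.7
eef_pos: [583.6, 1.0, 42.6]
ee_rot: [[0.064, 0.998, -0.007], [0.998, -0.064, 0.001], [0.001, -0.007, -1.0]]
wrist_force: [-13.1, 1.4, 4.7]
width: 13.7
gripper_force: 30.0
```

Run:
```python
from h import *
s=env.get_state();print(sl(s['eef_pos']),s['eef_pos'][2], s['wrist_torque'])
p,d=imaging.read_camera("wrist");cv2.imwrite('pics/w4.png',cv2.resize(p[100:300,200:470],(800,592),interpolation=cv2.INTER_CUBIC))
```

```text
[17.8  0.9] 42.63540479368918 [ 0.20309552  2.78150277 -0.02253218]
```

View pics/w4.png

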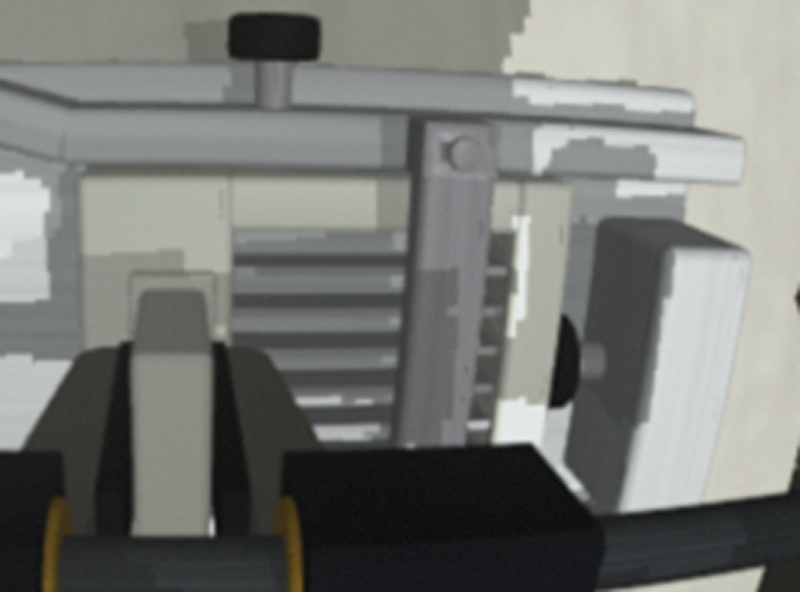

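The view shows the front end past the bridge and the pad (568,360) pressed back toward its housing. The wrist reads 13 N along x; less deck friction, and with about 13 mm of pad travel, that is 9–10 N on the pad, and the readings are steady. I hand it in.

```bash
python3 -c "
from rig import sign_off
print(sign_off())"
```

```text
the job is handed in; nothing more can be done
None
```

The slicing cartridge is flat in the channel with its front end past the bridge, and the gripper is still holding it on the stop pad at an estimated 9–10 N (judged from pad travel and wrist force, not measured at the pad); I handed the job in but no verdict came back.

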